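# Test the latching stop button of a workbench

## Task

Test the bench's emergency stop: press the black mushroom button with the two wings all the way in until it latches and stays in by itself, then twist it clockwise (seen from above) by pushing on a wing, so that the latch lets go and the button springs back out. Use only the closed fingertips or the outside of the fingers: do not pinch the button or lean on it hard, do not press the flat start button on the lower box, and leave the other things on the bench where they are.

Things in the scene. Friction and masses are not known exactly. Their poses are not given: they have to be found in the camera images.
- stop_station: grey square housing 110x110 mm, 60 mm high, screwed down; feet on its +x and -x sides reach 72 mm from the centre. Origin: centre of its underside, z up. On its vertical axis, on top, stands the black mushroom button: round head 64 mm across, underside 82 mm and top 107 mm above the bench when out. Under the head a fixed collar 48 mm across reaches up to 71 mm
- stop_top (a point): centre of the flat top (32 mm across) of the mushroom head, on the twist axis; press here, straight down. It moves with the head: 107 mm above the bench when out. Its y axis runs along the wings, towards the left wing
- wing_left (a point): middle of the left wing (head's +y side), 45 mm from the twist axis, moves with the head. Each wing is a level bar, 32 to 59 mm from the axis, 12 mm wide, 16 mm high (84 to 100 mm above the bench when out, 8 mm lower when latched; housing lid at 60 mm). To release, push this wing towards the head's +x side, in an arc about the axis
- wing_right (a point): middle of the right wing (on the head's -y side), 45 mm from the twist axis; the same shape as the left one. To release, push it towards the head's -x side, following an arc
- stop_press (a joint): how far the button is pressed in, m: 0 out, 0.010 at the hard stop; pushed past about 0.009 it latches and then stays in at about 0.008 when let go. A spring of about 4 to 8 N pushes it out, and the latch adds about 3 N on the way in
- stop_twist (a joint): twist of the head, rad: 0 at rest, grows clockwise seen from above, hard stop at 0.9. A light spring (0.025 to 0.115 N m) turns it back to 0 when let go. With the button latched, the latch lets go at about 0.5 (turn to 0.7 to be sure) and the button springs out
- start_box: start box: lower grey square housing, 90x90 mm and 49 mm high, fixed to the bench, with a flat round push button in the middle and no wings. Origin at the centre of its underside. Not to be pressed
- start_button (a joint): how far the flat start button is pressed in, m: 0 out, 0.005 fully in
- bun_moss_1: light green moss ball, 56 mm wide, 32 mm high; loose bystander, origin at the centre of its underside
- pin_jar: clear jar with a tan lid, 50 mm wide, 62 mm high; loose bystander, origin at the centre of its underside
- clock_motor_1: black square clock movement, 56x56x33 mm; loose bystander, origin at the centre of its underside
- marker: marker pen lying flat, 133 mm long, 15 mm thick; loose bystander, origin at the centre of its underside
- spring_clamp_1: black spring clamp lying flat, 118x58x22 mm; loose bystander, origin at the centre of its underside
- tweezers: steel tweezers lying flat, 138x13x8 mm; loose bystander, origin at the centre of its underside

How it is judged:
On the way, in this order (a step that is already met when the one before it is completed fails the run):
1. the button is latched: in by more than 7 mm with nothing touching it (value of joint stop_press above 0.007 m and contact force between each of the arm, the fingers and stop_station below 0.1 N), for 0.2 s.
2. the head is twisted clockwise by more than 0.35 rad (value of joint stop_twist above 0.35 rad), for 0.02 s.
At the end, for the whole second after the job is handed in: the stop button is out again (pressed in by less than 2.5 mm) with its head turned back to rest (within 0.12 rad); the start button is out, and every loose thing is within 20 mm of where it stood (value of joint stop_press below 0.0025 m and value of joint stop_twist below 0.12 rad and value of joint start_button below 0.002 m and distance of each of bun_moss_1, pin_jar, clock_motor_1, marker, spring_clamp_1, tweezers from where it was at the start of the episode below 0.02 m); the robot touches nothing.
It fails at once if the flat start button is pressed (more than 2 mm) (value of joint start_button above 0.002 m).
It fails at once if the button or its housing is gripped or leaned on hard (more than 35 N) (contact force between the fingers and stop_station above 35 N).
It fails at once if a bystander is moved by more than 20 mm or lifted (distance of any of bun_moss_1, pin_jar, clock_motor_1, marker, spring_clamp_1, tweezers from where it was at the start of the episode above 0.02 m).
It also fails if it takes over 45 s, if anything falls off the work surface, if the arm or the gripper's body presses on something with over 40 N, if the wrist force passes 120 N, or if a joint passes its speed limit or range.

## Robot

A 6-joint arm with a two-finger parallel gripper is mounted at the origin on a cart in front of the work surface, level with it; the furniture and walls round the work are solid. World frame = base frame: x ahead of the robot, y to its left, z up, the work surface at z = 0. Lengths are in m, angles in rad, forces in N, time in s.
With the tool pointing down it reaches from about 0.375 to 0.9 m from the base axis. Payload 3.1 kg.
Tool frame: the origin (TCP) lies between the finger pads; the fingertips stand 17 mm ahead of it and the grasp point (between the pads) lies 2 mm behind it; z points along the fingers, y is the line along which they close (so a half turn about z gives the same grasp; the last joint's range is limited). The gripper opens to 85 mm and grips with 20 to 120 N. Pads are 22 mm wide; open, the fingers measure 114 mm over their backs; the gripper's body (76 mm by 85 mm) begins 54 mm behind the grasp point. The pads swing forward as they close: fully open they stand 13 mm farther back than shut.
Start: joints at [0.95, 0.527, 1.433, -0, 1.181, -0.178], TCP at [0.268, 0.565, 0.248] pointing down, gripper open.
Joint ranges: [-3.08, 3.08], [-0.75, 2.2], [0.22, 2.44], [-1.43, 4.57], [0, 2.65], [-2.85, 2.85]. Speed limits (rad/s): [2.79, 2.79, 3.14, 3.14, 3.14, 3.14].

## Interface

Orientations are given as a unit quaternion [x, y, z, w].
In Python, from station import sense, vision, order gives the robot as it stands.
- The arm moves only by the shell command python3 -m crank 'ROWS' [OPENING] [FORCE]. ROWS is JSON, a list of rows, each an object with "dp": the shift along the world's x, y, z in units of 30 mm (1.0 is 30 mm), a list of three; "angular": the turn, a rotation vector about the world's x, y, z in degrees, a list of three. In form: [{"dp": [dx, dy, dz], "angular": [ax, ay, az]}, ...]. A call has 1 to 20 rows; each row shifts and turns the commanded pose from where the row before left it; what a row does not reach is not made up. A row lasts 1/10 s, in which the tool goes at most 50 mm and 8.59 degrees, less where a joint would pass 70% of its speed; a pose out of reach is approached as far as the arm can. A call is refused whole if a number of a shift passes 1 or a number of a turn 8.59, either way. A call with a gripper value outside its range is refused whole. OPENING is the closure, from 0 (fully open) to 1 (shut), set as the call begins (- or left out, the last holds). The fingers move at their own pace and stop on an object; FORCE is the grip in N (left out, the last holds). Time passes only in rows, so rows that do not move let the fingers close. It gives the time, the measured TCP pose, the force, the opening and the grip force at its end, in the units of the state.
- sense(): the state, without advancing time (a new reading comes with each control period).
- vision.snapshot(name): name is "scene" or "side" or "wrist"; returns a dict with "image" (420x560x3 uint8, blue, green, red), "range_z" (420x560 float32, m along the optical axis (not along the pixel's ray), 0 where there is no reading), "mtx" (3x3 intrinsics, pixels), "dist" ([k1, k2, p1, p2, k3] as OpenCV has them; the pictures are not rectified), "pose" (4x4, takes a point from camera to world coordinates); the wrist camera has in their place "mount" (4x4, takes a point from camera to tool coordinates, whose origin is the TCP and whose axes are the flange's). Camera axes: x right, y down, z forward; pixel columns grow to the right and rows downward; lengths in m; the calibration is good to about 2 mm. A picture is of the moment at which its call begins: read the wrist's pose just before it.
- order.sign_off(): hands the job in; it is judged then, once.
The state is a dict: "t": time; "q": joint angles; "qd": joint speeds; "tau": joint torques, N m; "tcp_pos": TCP position; "tool_rot": TCP orientation; "force": force on the tool from outside, world axes, zero at the start; "ft_torque": the same for the moment, N m; "finger_gap": opening from 0.0 (shut) to 1.0 (fully open); "gripper_force": force on a finger pad.
Only numpy, scipy, OpenCV 4.12 (cv2) and the standard library are available. Lean on these libraries where they do the work, as an engineer would, in place of code of your own. Each camera call takes 0.05 s, during which the arm holds its last target. There are 200 camera calls.

## Working session

There is one attempt and no reset: what is moved stays moved. The work goes in short steps, Python scripts to look and compute and a shell command to move; the robot and the scene stay as the last step left them, time stands still between calls to the robot, and variables do not carry over. Pictures are saved under pics/ and viewed, at most 10 in all, crops included, and the job is handed in when it is done.

```bash
mkdir -p pics
cat > h.py <<'E'
import numpy as np,cv2
from station import sense,vision,order
def snap(n,f):
    s=sense(); d=vision.snapshot(n); cv2.imwrite(f'pics/{f}.png',d['image'])
    np.savez(f'pics/{f}.npz',**{k:np.array(v) for k,v in d.items()},tcp=s['tcp_pos'],rot=s['tool_rot']); return d
def pts(f):
    d=np.load(f'pics/{f}.npz'); h,w=d['range_z'].shape
    uv=np.mgrid[0:h,0:w][::-1].reshape(2,-1).T.astype(np.float64)
    n=cv2.undistortPoints(uv[:,None],d['mtx'],d['dist'])[:,0]
    z=d['range_z'].reshape(-1,1); p=np.hstack([n*z,z])
    T=d['pose'] 
    return (p@T[:3,:3].T+T[:3,3]).reshape(h,w,3), d['range_z']>0
E
python3 - <<'E'
from h import *
for n in('scene','side'): snap(n,n+'0')
print(sense())
a=np.hstack([cv2.imread('pics/scene0.png'),cv2.imread('pics/side0.png')])
cv2.imwrite('pics/both.png',cv2.resize(a,(800,300)))
P,ok=pts('scene0')
z=P[...,2]
m=ok&(abs(z-.107)<.006)
print(m.sum(),np.median(P[m],0))
E
```

```text
{'t': 0.1, 'q': array([ 9.49484580e-01,  5.28415085e-01,  1.43378441e+00, -2.50865265e-05,
        1.18141425e+00, -1.78509688e-01]), 'qd': array([ 0.00017807, -0.00364067, -0.00180156, -0.00137851, -0.00051947,
        0.00080735]), 'tau': array([-2.10731018e-04, -4.43305635e+01, -1.78584641e+01, -2.80493432e-04,
        3.87579203e-03,  5.19702127e-06]), 'tcp_pos': array([0.2674128 , 0.56421534, 0.24740246]), 'tool_rot': array([ 2.19591901e-01,  9.75591295e-01, -9.35323938e-04, -3.82757028e-04]), 'force': array([-0.64518315,  0.00838067, -0.09488842]), 'ft_torque': array([-0.00064173,  0.01544205,  0.00067414]), 'gripper_force': 0.0, 'finger_gap': 1.001844930556339}
2261 [ 0.91723038 -0.05299007  0.10656474]
```

View pics/scene0.png

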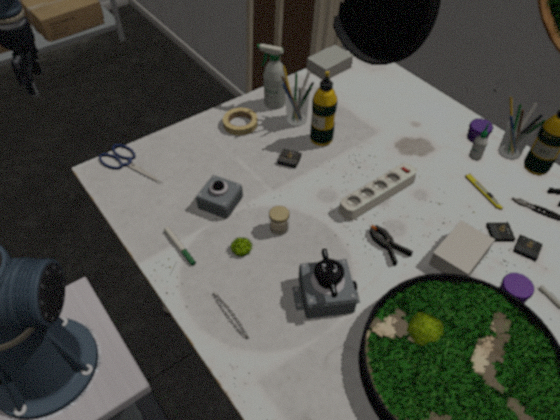

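View pics/side0.png

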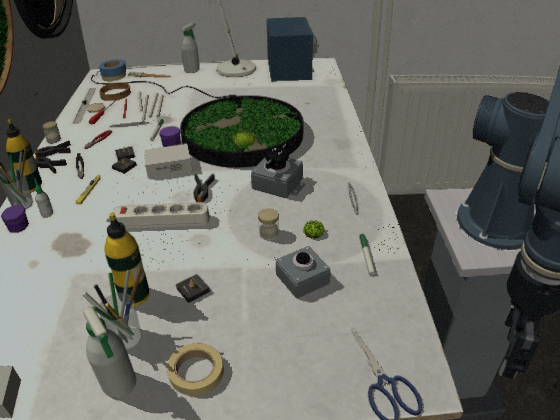

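The scene picture shows the stop station at about (328,282), with its wings at (324,257) and (334,291). The start box is at (220,195). In the side picture the station is at (277,170). Next I'll fit it in the point cloud.

Run:
```python
from h import *
for f,(u,v) in (('scene0',(328,280)),('side0',(277,170))):
    P,ok=pts(f); r=50
    sl=np.s_[v-r:v+r,u-r:u+r]; Q=P[sl][ok[sl]]
    print(f,'px',P[v-8,u])
    c=np.median(Q[(Q[:,2]>.08)&(Q[:,2]<.115)],0); print(c)
    Q=Q[np.hypot(*(Q-c)[:,:2].T)<.12]
    z=Q[:,2]
    for lo,hi in((.103,.112),(.095,.103),(.084,.095),(.055,.064)):
        q=Q[(z>lo)&(z<hi)]; 
        if len(q)<3: print(lo,len(q)); continue
        print(lo,len(q),q.mean(0),q.min(0),q.max(0), cv2.minAreaRect(q[:,:2].astype(np.float32)*1000))
    q=Q[(z>.082)&(z<.112)]; print(np.round(cv2.fitLine(q[:,:2].astype(np.float32),cv2.DIST_L2,0,.001,.001).ravel(),4))
    im=cv2.imread(f'pics/{f}.png')[sl]; cv2.imwrite(f'pics/{f}c.png',cv2.resize(im,(400,400),interpolation=cv2.INTER_CUBIC))
cv2.imwrite('pics/crop.png',np.clip(1.8*np.hstack([cv2.imread('pics/scene0c.png'),cv2.imread('pics/side0c.png')]).astype(float),0,255))
```

```text
scene0 px [ 0.54807082 -0.21858869  0.11157009]
[ 0.55304901 -0.2166483   0.10424699]
0.103 480 [ 0.557955   -0.21201512  0.10659612] [ 0.52889687 -0.25686541  0.10301474] [ 0.58726055 -0.16137772  0.11184833] ((559.4493408203125, -210.69688415527344), (96.37681579589844, 56.06520462036133), 33.272403717041016)
0.095 275 [ 0.55101845 -0.21855497  0.09988566] [ 0.52651175 -0.26451215  0.09502937] [ 0.59140345 -0.15676766  0.10299491] ((558.9920654296875, -210.68142700195312), (107.03364562988281, 62.74593734741211), 33.37297058105469)
0.084 60 [ 0.5402251  -0.22935516  0.09143415] [ 0.52768269 -0.26291136  0.08641554] [ 0.58160525 -0.16543506  0.09494888] ((553.1983032226562, -214.31158447265625), (54.83098602294922, 95.08739471435547), 2.9153294563293457)
0.055 1255 [ 0.54882119 -0.21984097  0.06072808] [ 0.48915503 -0.33421244  0.05500191] [ 0.62819691 -0.14160139  0.06398729] ((560.8190307617188, -241.2770538330078), (158.01356506347656, 139.30506896972656), 60.34028244018555)
[ 0.4831  0.8755  0.5543 -0.2155]
side0 px [ 0.56132882 -0.17921209  0.09124747]
[ 0.56279418 -0.19391016 
[... 367 characters left out ...]
58.2887573242188, -205.518310546875), (109.80817413330078, 58.30718994140625), 39.5831298828125)
0.084 74 [ 0.56387694 -0.18339681  0.09093611] [ 0.53021414 -0.25639096  0.0847332 ] [ 0.59353753 -0.15627477  0.09499828] ((556.4893188476562, -201.48345947265625), (111.59652709960938, 48.65291976928711), 40.87132263183594)
0.055 553 [ 0.55985726 -0.1895305   0.06062243] [ 0.49070256 -0.24796796  0.0551973 ] [ 0.63185356 -0.13731966  0.06395916] ((560.42236328125, -208.35110473632812), (111.77964782714844, 106.96466064453125), 60.28871536254883)
[ 0.5299  0.848   0.5623 -0.1972][ WARN:0@0.274] global loadsave.cpp:1063 imwrite_ Unsupported depth image for selected encoder is fallbacked to CV_8U.
```

View pics/crop.png

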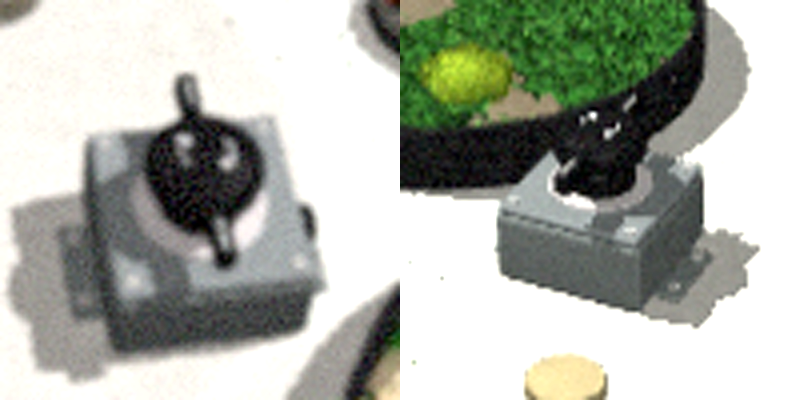

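```bash
python3 - <<'E'
from h import *
P=np.vstack([pts(f)[0][pts(f)[1]] for f in('scene0','side0')])
c=np.array([.5604,-.2085])
d=P[:,:2]-c; r=np.hypot(*d.T); a=np.degrees(np.arctan2(d[:,1],d[:,0]))
for lo in range(-180,180,30):
    m=(a>=lo)&(a<lo+30)&(r>.085)&(P[:,2]>.015)&(r<.3)
    if m.sum(): 
        print(lo,[(round(R,2),round(P[m&(r>R)&(r<=R+.03),2].max(initial=0),3)) for R in np.arange(.085,.25,.03)])
E
python3 -m crank '[{"dp":[0.35,-0.92,0],"angular":[0,0,-0.2]},{"dp":[0.35,-0.92,0],"angular":[0,0,-0.2]},{"dp":[0.35,-0.92,0],"angular":[0,0,-0.2]},{"dp":[0.35,-0.92,0],"angular":[0,0,-0.2]},{"dp":[0.35,-0.92,0],"angular":[0,0,-0.2]},{"dp":[0.35,-0.92,0],"angular":[0,0,-0.2]},{"dp":[0.35,-0.92,0],"angular":[0,0,-0.2]},{"dp":[0.35,-0.92,0],"angular":[0,0,-0.2]},{"dp":[0.35,-0.92,0],"angular":[0,0,-0.2]},{"dp":[0.35,-0.92,0],"angular":[0,0,-0.2]},{"dp":[0.35,-0.92,0],"angular":[0,0,-0.2]},{"dp":[0.35,-0.92,0],"angular":[0,0,-0.2]},{"dp":[0.35,-0.92,0],"angular":[0,0,-0.2]},{"dp":[0.35,-0.92,0],"angular":[0,0,-0.2]},{"dp":[0.35,-0.92,0],"angular":[0,0,-0.2]},{"dp":[0.35,-0.92,0],"angular":[0,0,-0.2]},{"dp":[0.35,-0.92,0],"angular":[0,0,-0.2]},{"dp":[0.35,-0.92,0],"angular":[0,0,-0.2]},{"dp":[0.35,-0.92,0],"angular":[0,0,-0.2]},{"dp":[0.35,-0.92,0],"angular":[0,0,-0.2]}]' 1 20
```

```text
-120 [(np.float64(0.08), np.float64(0.0)), (np.float64(0.12), np.float64(0.056)), (np.float64(0.15), np.float64(0.055)), (np.float64(0.18), np.float64(0.056)), (np.float64(0.2), np.float64(0.056)), (np.float64(0.24), np.float64(0.056))]
-90 [(np.float64(0.08), np.float64(0.055)), (np.float64(0.12), np.float64(0.055)), (np.float64(0.15), np.float64(0.04)), (np.float64(0.18), np.float64(0.056)), (np.float64(0.2), np.float64(0.06)), (np.float64(0.24), np.float64(0.056))]
-60 [(np.float64(0.08), np.float64(0.056)), (np.float64(0.12), np.float64(0.057)), (np.float64(0.15), np.float64(0.056)), (np.float64(0.18), np.float64(0.057)), (np.float64(0.2), np.float64(0.055)), (np.float64(0.24), np.float64(0.056))]
-30 [(np.float64(0.08), np.float64(0.0)), (np.float64(0.12), np.float64(0.0)), (np.float64(0.15), np.float64(0.0)), (np.float64(0.18), np.float64(0.04)), (np.float64(0.2), np.float64(0.049)), (np.float64(0.24), np.float64(0.051))]
0 [(np.float64(0.08), np.float64(0.0)), (np.float64(0.12), np.float64(0.0)), (np.float64(0.15), np.float64(0.0)), (np.float64(0.18), np.float64(0.025)), (np.f
[... 199 characters left out ...]
0.18), np.float64(0.0)), (np.float64(0.2), np.float64(0.047)), (np.float64(0.24), np.float64(0.047))]
60 [(np.float64(0.08), np.float64(0.0)), (np.float64(0.12), np.float64(0.0)), (np.float64(0.15), np.float64(0.0)), (np.float64(0.18), np.float64(0.067)), (np.float64(0.2), np.float64(0.068)), (np.float64(0.24), np.float64(0.066))]
90 [(np.float64(0.08), np.float64(0.0)), (np.float64(0.12), np.float64(0.0)), (np.float64(0.15), np.float64(0.0)), (np.float64(0.18), np.float64(0.02)), (np.float64(0.2), np.float64(0.032)), (np.float64(0.24), np.float64(0.031))]
t: 2.1
tcp_pos: [0.4778, 0.0116, 0.2481]
tool_rot: [0.254, 0.967, 0.0, -0.0]
force: [0.0, 0.4, -0.0]
finger_gap: 0.001
gripper_force: 0.0
```

```bash
python3 -m crank '[{"dp":[0.34,-0.92,0],"angular":[0,0,0]},{"dp":[0.34,-0.92,0],"angular":[0,0,0]},{"dp":[0.34,-0.92,0],"angular":[0,0,0]},{"dp":[0.34,-0.92,0],"angular":[0,0,0]},{"dp":[0.34,-0.92,0],"angular":[0,0,0]},{"dp":[0.34,-0.92,0],"angular":[0,0,0]},{"dp":[0.34,-0.92,0],"angular":[0,0,0]},{"dp":[0.34,-0.92,0],"angular":[0,0,0]},{"dp":[0,0,0],"angular":[0,0,0]},{"dp":[0,0,0],"angular":[0,0,0]}]'
python3 - <<'E'
from h import *
from scipy.spatial.transform import Rotation as R
d=snap('wrist','w0'); s=np.load('pics/w0.npz')
T=np.eye(4);T[:3,:3]=R.from_quat(s['rot']).as_matrix();T[:3,3]=s['tcp']
np.savez('pics/w0.npz',**{k:s[k] for k in s.files},pose=T@s['mount'])
P,ok=pts('w0');Q=P[ok];z=Q[:,2];r=np.hypot(*(Q[:,:2]-[.5604,-.2085]).T)
print(s['tcp'],s['mount'][:3,3])
for lo,hi in((.104,.112),(.097,.104),(.084,.095),(.055,.064)):
    q=Q[(z>lo)&(z<hi)&(r<.085)]
    if len(q)>3: print(lo,len(q),q.mean(0),cv2.minAreaRect(q[:,:2].astype(np.float32)*1000))
E
```

```text
t: 3.1
tcp_pos: [0.5588, -0.2082, 0.2476]
tool_rot: [0.254, 0.967, 0.0, -0.001]
force: [-0.2, 0.8, -0.4]
finger_gap: 0.001
gripper_force: 0.0
[ 0.55881761 -0.20816708  0.24757359] [ 0.07002278  0.00064228 -0.12584742]
0.104 3623 [ 0.55907806 -0.20975831  0.10634345] ((559.5709838867188, -210.32177734375), (53.898597717285156, 53.65317916870117), 25.730712890625)
0.097 2362 [ 0.55623295 -0.20871509  0.10058188] ((559.90234375, -210.26895141601562), (105.63998413085938, 62.81114196777344), 88.81324768066406)
0.084 197 [ 0.5473348  -0.20535912  0.0918819 ] ((543.6875, -201.48312377929688), (114.85626983642578, 26.604801177978516), 60.838401794433594)
0.055 8352 [ 0.5507568  -0.20497971  0.06031767] ((559.68798828125, -210.41180419921875), (106.74931335449219, 105.5093002319336), 60.585296630859375)
```

View pics/w0.png

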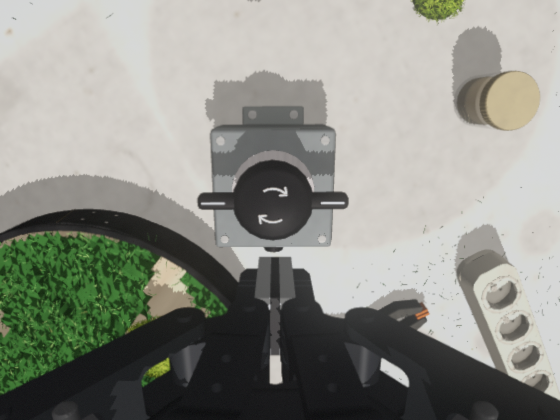

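The wrist picture shows the head at (273,199) with wings at (215,201) and (333,201), and the arrows on it run clockwise. I put the centre at (0.560,-0.210) and the wing axis at 60.6°. Next I'll go down slowly to press.

```bash
python3 -m crank '[{"dp":[0.04,-0.05,-0.6],"angular":[0,0,0]},{"dp":[0,0,-0.8],"angular":[0,0,0]},{"dp":[0,0,-0.8],"angular":[0,0,0]},{"dp":[0,0,-0.8],"angular":[0,0,0]},{"dp":[0,0,-0.5],"angular":[0,0,0]},{"dp":[0,0,-0.2],"angular":[0,0,0]},{"dp":[0,0,-0.1],"angular":[0,0,0]},{"dp":[0,0,0],"angular":[0,0,0]},{"dp":[0,0,0],"angular":[0,0,0]}]'
python3 -m crank '[{"dp":[0,0,-0.1],"angular":[0,0,0]},{"dp":[0,0,-0.1],"angular":[0,0,0]},{"dp":[0,0,-0.05],"angular":[0,0,0]},{"dp":[0,0,0],"angular":[0,0,0]}]'
```

```text
t: 4.05
tcp_pos: [0.5611, -0.2096, 0.1353]
tool_rot: [0.253, 0.967, -0.0, 0.001]
force: [0.2, 0.0, -0.5]
finger_gap: 0.001
gripper_force: 0.0
t: 4.45
tcp_pos: [0.5604, -0.2095, 0.1265]
tool_rot: [0.254, 0.967, 0.0, -0.0]
force: [0.0, -0.8, 0.7]
finger_gap: -0.002
gripper_force: 0.0
```

```bash
python3 -m crank '[{"dp":[0,0,-0.1],"angular":[0,0,0]},{"dp":[0,0,-0.1],"angular":[0,0,0]},{"dp":[0,0,0],"angular":[0,0,0]}]'
python3 -m crank '[{"dp":[0,0,-0.05],"angular":[0,0,0]},{"dp":[0,0,-0.05],"angular":[0,0,0]},{"dp":[0,0,0],"angular":[0,0,0]}]'
python3 -m crank '[{"dp":[0,0,-0.05],"angular":[0,0,0]},{"dp":[0,0,0],"angular":[0,0,0]}]'
```

```text
t: 4.75
tcp_pos: [0.5608, -0.2098, 0.1212]
tool_rot: [0.254, 0.967, -0.0, 0.0]
force: [-0.7, 0.8, 5.3]
finger_gap: 0.002
gripper_force: 2.3
t: 5.05
tcp_pos: [0.5609, -0.2098, 0.1189]
tool_rot: [0.253, 0.967, -0.0, 0.001]
force: [-1.8, 1.1, 6.8]
finger_gap: -0.0
gripper_force: 3.2
t: 5.25
tcp_pos: [0.5609, -0.2098, 0.1171]
tool_rot: [0.253, 0.967, -0.0, 0.001]
force: [-0.8, -0.1, 6.0]
finger_gap: -0.003
gripper_force: 2.7
```

```bash
python3 -m crank '[{"dp":[0,0,-0.05],"angular":[0,0,0]},{"dp":[0,0,0],"angular":[0,0,0]}]'
python3 -m crank '[{"dp":[0,0,-0.03],"angular":[0,0,0]},{"dp":[0,0,0],"angular":[0,0,0]}]'
```

```text
t: 5.45
tcp_pos: [0.561, -0.2098, 0.1156]
tool_rot: [0.253, 0.967, -0.0, 0.001]
force: [-1.3, 0.4, 5.7]
finger_gap: 0.0
gripper_force: 3.1
t: 5.65
tcp_pos: [0.561, -0.2098, 0.1148]
tool_rot: [0.254, 0.967, -0.0, 0.001]
force: [-0.3, 0.5, 6.9]
finger_gap: -0.0
gripper_force: 3.2
```

```bash
python3 -m crank '[{"dp":[0,0,-0.03],"angular":[0,0,0]},{"dp":[0,0,0],"angular":[0,0,0]}]'
python3 -m crank '[{"dp":[0,0,-0.03],"angular":[0,0,0]},{"dp":[0,0,0],"angular":[0,0,0]}]'
```

```text
t: 5.85
tcp_pos: [0.561, -0.2099, 0.1141]
tool_rot: [0.254, 0.967, -0.0, 0.001]
force: [-1.3, 0.4, 7.6]
finger_gap: -0.0
gripper_force: 3.4
t: 6.05
tcp_pos: [0.5611, -0.2099, 0.114]
tool_rot: [0.253, 0.967, -0.0, 0.001]
force: [-1.4, 1.5, 11.9]
finger_gap: 0.0
gripper_force: 5.7
```

```bash
python3 -m crank '[{"dp":[0,0,0.2],"angular":[0,0,0]},{"dp":[0,0,0.6],"angular":[0,0,0]},{"dp":[0,0,0.8],"angular":[0,0,0]},{"dp":[0,0.5,0.2],"angular":[0,0,0]},{"dp":[0,0.8,0],"angular":[0,0,0]},{"dp":[0,0.7,0],"angular":[0,0,0]},{"dp":[0,0,0],"angular":[0,0,0]},{"dp":[0,0,0],"angular":[0,0,0]}]'
python3 - <<'E'
from h import *
from scipy.spatial.transform import Rotation as R
for n in('scene','wrist'):
    snap(n,n+'1'); f=n+'1'; s=dict(np.load(f'pics/{f}.npz'))
    if n=='wrist':
        T=np.eye(4);T[:3,:3]=R.from_quat(s['rot']).as_matrix();T[:3,3]=s['tcp']; s['pose']=T@s['mount']; np.savez(f'pics/{f}.npz',**s)
    P,ok=pts(f);Q=P[ok];r=np.hypot(*(Q[:,:2]-[.56,-.2098]).T); q=Q[(r<.012)&(Q[:,2]<.115),2]
    print(n,len(q),np.median(q) if len(q) else 0,s['tcp'])
E
```

```text
t: 6.85
tcp_pos: [0.5603, -0.1485, 0.1655]
tool_rot: [0.253, 0.968, 0.0, -0.0]
force: [0.3, 0.4, -0.1]
finger_gap: 0.003
gripper_force: 0.0
scene 84 0.10006011768628298 [ 0.56025105 -0.14850043  0.16552742]
wrist 1175 0.09956903670953035 [ 0.5605212 -0.1492942  0.1656599]
```

View pics/wrist1.png

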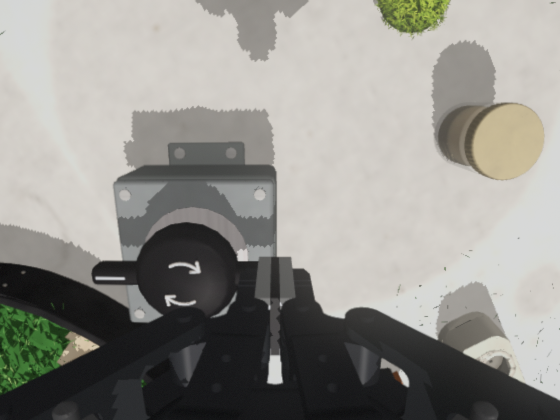

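The view from the wrist shows the latched head at (187,268), with its top down to 99.7 mm. The fingertip is outside the head on the right wing's upper side. Next I'll descend beside the wing.

```bash
python3 -m crank '[{"dp":[0,-0.03,-0.6],"angular":[0,0,0]},{"dp":[0,0,-0.7],"angular":[0,0,0]},{"dp":[0,0,-0.5],"angular":[0,0,0]},{"dp":[0,0,-0.4],"angular":[0,0,0]},{"dp":[0,0,-0.3],"angular":[0,0,0]},{"dp":[0,0,-0.07],"angular":[0,0,0]},{"dp":[0,0,0],"angular":[0,0,0]}]'
```

```text
t: 7.65
tcp_pos: [0.5606, -0.1507, 0.0889]
tool_rot: [0.254, 0.967, -0.0, -0.0]
force: [-0.3, -0.5, -0.3]
finger_gap: 0.002
gripper_force: 0.0
```

Run:
```python
from h import *
s=sense(); print(s['tcp_pos'],s['force'])
# arc rows: finger frame rotates clockwise by th; finger centre = c+R(-th)[rad*u - off*t]
c=np.array([.56,-.2098]);p=s['tcp_pos'][:2]
a0=np.radians(60.6)
def pos(th,off,r=.052):
    a=a0-th;u=np.array([np.cos(a),np.sin(a)]);t=np.array([u[1],-u[0]]);return c+r*u-off*t
last=p
for th,off in [(0,.023),(0,.018)]+[(np.radians(4*k),.017) for k in range(1,13)]:
    q=pos(th,off);print(round(np.degrees(th)),np.round((q-last)/.03,2));last=q
```

```text
[ 0.56063908 -0.15069031  0.08887976] [-0.33974033 -0.47778636 -0.33034437]
0 [ 0.16 -0.08]
0 [ 0.15 -0.08]
4 [ 0.15 -0.05]
8 [ 0.12 -0.04]
12 [ 0.12 -0.05]
16 [ 0.12 -0.05]
20 [ 0.11 -0.06]
24 [ 0.11 -0.07]
28 [ 0.1  -0.08]
32 [ 0.1  -0.08]
36 [ 0.09 -0.09]
40 [ 0.08 -0.1 ]
44 [ 0.08 -0.1 ]
48 [ 0.07 -0.11]
```

```bash
python3 -m crank '[{"dp":[0.16,-0.08,0],"angular":[0,0,0]},{"dp":[0.15,-0.08,0],"angular":[0,0,0]},{"dp":[0.15,-0.05,0],"angular":[0,0,-4]},{"dp":[0.12,-0.04,0],"angular":[0,0,-4]},{"dp":[0.12,-0.05,0],"angular":[0,0,-4]},{"dp":[0.12,-0.05,0],"angular":[0,0,-4]}]'
python3 -m crank '[{"dp":[0.11,-0.06,0],"angular":[0,0,-4]},{"dp":[0.11,-0.07,0],"angular":[0,0,-4]},{"dp":[0.1,-0.08,0],"angular":[0,0,-4]},{"dp":[0.1,-0.08,0],"angular":[0,0,-4]}]'
```

```text
t: 8.25
tcp_pos: [0.5854, -0.1608, 0.0896]
tool_rot: [0.387, 0.922, 0.0, -0.0]
force: [-1.8, 0.7, 1.2]
finger_gap: 0.001
gripper_force: 0.9
t: 8.65
tcp_pos: [0.5979, -0.1692, 0.0897]
tool_rot: [0.512, 0.859, 0.0, -0.0]
force: [-1.7, 2.0, 2.1]
finger_gap: -0.004
gripper_force: 1.2
```

```bash
python3 -m crank '[{"dp":[0.09,-0.09,0],"angular":[0,0,-4]},{"dp":[0.08,-0.1,0],"angular":[0,0,-4]},{"dp":[0,0,0],"angular":[0,0,0]},{"dp":[0,0,0],"angular":[0,0,0]}]'
python3 - <<'E'
from h import *
snap('scene','s2'); P,ok=pts('s2'); sl=np.s_[230:330,278:378]
Q=P[ok];r=np.hypot(*(Q[:,:2]-[.56,-.2098]).T);q=Q[(r<.012)&(Q[:,2]<.125),2];print(len(q),np.median(q) if len(q) else 0)
cv2.imwrite('pics/s2c.png',cv2.convertScaleAbs(cv2.resize(cv2.imread('pics/s2.png')[sl],(500,500),interpolation=cv2.INTER_CUBIC),alpha=1.8))
E
```

```text
t: 9.05
tcp_pos: [0.6033, -0.1752, 0.0895]
tool_rot: [0.568, 0.823, 0.0, 0.0]
force: [0.9, 2.3, 0.7]
finger_gap: -0.0
gripper_force: 0.8
88 0.10795660997480588
```

View pics/s2c.png

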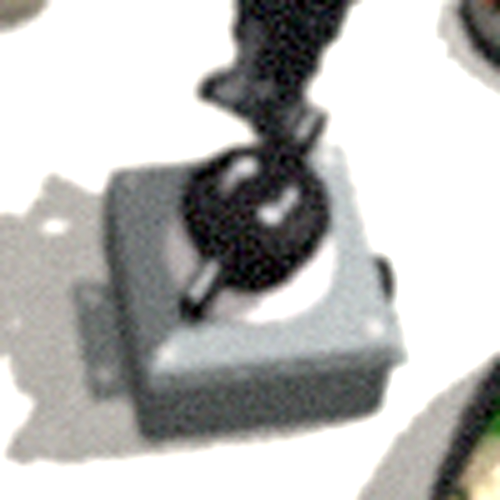

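The picture shows the head turned clockwise, with its near wing at (200,285) and the finger at (310,125). The top is back at about 107 mm, so the latch has let go. I'll go back along the arc and lift clear.

```bash
python3 -m crank '[{"dp":[-0.08,0.1,0],"angular":[0,0,4]},{"dp":[-0.09,0.09,0],"angular":[0,0,4]},{"dp":[-0.1,0.08,0],"angular":[0,0,4]},{"dp":[-0.1,0.08,0],"angular":[0,0,4]},{"dp":[-0.11,0.07,0],"angular":[0,0,4]},{"dp":[-0.11,0.06,0],"angular":[0,0,4]},{"dp":[-0.12,0.05,0],"angular":[0,0,4]},{"dp":[-0.12,0.05,0],"angular":[0,0,4]},{"dp":[-0.12,0.04,0],"angular":[0,0,4]},{"dp":[-0.15,0.05,0],"angular":[0,0,4]},{"dp":[-0.3,0.16,0],"angular":[0,0,0]},{"dp":[-0.2,0.1,0],"angular":[0,0,0]},{"dp":[0,0,0.4],"angular":[0,0,0]},{"dp":[0,0,0.8],"angular":[0,0,0]},{"dp":[0,0,0.9],"angular":[0,0,0]},{"dp":[0,0.5,0.9],"angular":[0,0,0]},{"dp":[0,0.5,0.5],"angular":[0,0,0]},{"dp":[0,0.5,0],"angular":[0,0,0]},{"dp":[0,0,0],"angular":[0,0,0]},{"dp":[0,0,0],"angular":[0,0,0]}]'
python3 - <<'E'
from h import *
snap('scene','s3'); P,ok=pts('s3'); sl=np.s_[230:330,278:378]
Q=P[ok];r=np.hypot(*(Q[:,:2]-[.56,-.2098]).T);q=Q[(r<.012)&(Q[:,2]<.125),2];print(len(q),np.median(q))
q=Q[(r<.064)&(r>.036)&(Q[:,2]>.09)&(Q[:,2]<.104)]; print(len(q),np.degrees(np.arctan2(*(q[:,:2]-[.56,-.2098]).T[::-1]))%180)
cv2.imwrite('pics/s3c.png',np.hstack([cv2.imread('pics/scene0.png')[150:370,150:450],cv2.imread('pics/s3.png')[150:370,150:450]]))
E
```

```text
t: 11.1
tcp_pos: [0.554, -0.1016, 0.1928]
tool_rot: [0.253, 0.968, -0.0, -0.001]
force: [0.4, 0.1, -0.3]
finger_gap: 0.0
gripper_force: 0.0
86 0.10799137098851047
127 [65.50394765 62.7898337  60.68281341 58.93451896 56.35066579 66.4705004
 63.52643603 61.86081199 59.12255751 56.6704779  65.99816158 64.67479104
 62.05898851 60.00343078 57.64421129 54.74141341 67.00157792 64.880704
 63.17544543 60.38199117 58.33820641 54.75590084 66.65146711 65.87391738
 62.94288478 60.90434772 58.5135812  55.21486806 69.59304994 67.16826266
 63.29123328 62.53854299 59.68689879 55.82367464 67.66283538 69.21196426
 64.93927185 61.03369436 59.15466603 56.10337876 53.13278816 68.56836482
 69.34706802 67.31322446 60.23853916 53.32213352 70.08445814 51.92809043
 54.66450656 61.51507626 65.21473037 68.04484272 52.52911916 55.08535623
 58.23391889 60.52238924 63.523396   67.10539792 52.08522295 54.55535826
 57.45418669 60.44558876 63.07963577 65.84164088 52.27090559 54.01438237
 57.14800111 59.18495024 61.71890017 65.22847586 68.73729401 52.53982283
 54.33473783 56.58966992 59.03161261 61.50531118 63.67236076 66.78455714
 52.87274732 53.79995566 56.22147084 58.11476665 60.81719633 63.61800156
 65.69964626 53.8519641  56.02008524 58.62142435 60.18120942 62.92133405
 64.69767323 53.68800282 55.81796832 58.12883347 59.69108369 62.4252987
 63.88476823 67.33497999 53.82956555 55.48200046 57.25404195 59.62014638
 61.75858659 64.37641654 65.43592971 54.15952765 55.15214723 57.03239397
 59.31176512 60.95912979 63.48685079 64.74930133 55.06535296 56.92145236
 58.63564386 61.37691274 61.77651788 65.34795966 55.70074478 57.23166929
 59.70322766 61.13339793 63.31187998 65.83370138 57.20106758 59.43294692
 61.38226476]
```

View pics/s3c.png

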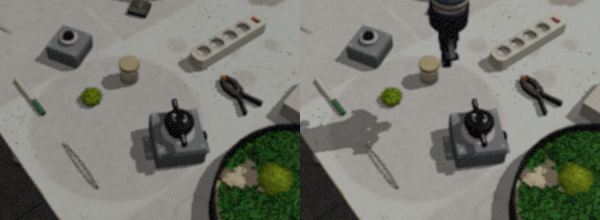

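The before (left) and after (right) views match. The button is out with its wings back at about 60°, and everything else is where it was.

```bash
python3 -c "
from station import order
print(order.sign_off())"
```

```text
the job is handed in; nothing more can be done
None
```

The emergency stop latched at about 7–8 mm in, let go when I twisted it clockwise, and sprang back out to rest; the other things on the bench look unmoved in the last picture, and the job is handed in (no verdict came back).

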